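# Slide a coupon holder under the spring clip of the reader stage

### The job

Press the blue bar of the spring clip down with one fingertip and keep it down, so that its steel foot lifts, while the other fingertip pushes the orange coupon holder along its channel, under the foot, fully home against the white reader block. Then let the bar up so that the foot clamps the holder, and move clear. Only push the holder, never lift it, and leave everything else where it is.

Things in the scene. Friction and masses are not known exactly. Their poses are not given: they have to be found in the camera images.
- stage: grey coupon stage, fixed. Origin at table level under the channel's centre line; the holder is pushed along own +x, own z is up. Block: own x -130 to +80, own y -44 to +34 mm. Channel floor 30 mm above the table; two rails 6 mm higher leave a channel 48 mm wide centred on own y = 0, open at its -x end. Two hinge posts, 16 mm above the floor, at own y -36, x -105 and +34 mm
- end_stop (a point): face of the white reader block (68 mm wide, 45 mm high above the floor) that closes the channel, at own x = +42, y = 0 of the stage, at floor height (30 mm above the table)
- holder: loose orange flat holder with a steel coupon in its top, 70 mm long (own x, along the channel) x 44 mm wide x 9 mm thick, about 60 g, lying in the channel short of the clip's foot. Origin: centre of its underside; own x points as the stage's own x. Fully home, its front edge meets the reader block and its origin is at own x = +7 mm of the stage
- clip (a joint): angle (rad) of the spring clip, a see-saw hinged along the stage's own x at own y = -36 mm, 40 mm above the table: 0 at rest, 0.5 at its stop. Pressing the bar down raises the value and the foot; about 1.8 N starts it, about 5 N at the stop; it springs back when let go. The foot clears the holder above 0.25; let down on the holder it reads about 0.2
- foot (a point): middle of the underside of the clip's steel foot, 20 mm (stage own x +10 to +30) by 14 mm (own y 0 to +14). At rest it hangs 1.5 mm above the channel floor and blocks the holder; it rises when the bar is pressed
- press_bar (a point): crown of the clip's blue press bar, at stage own x = -40 mm. Round bar, 12 mm thick, parallel to stage own x from -115 to +35 mm. At rest the crown is at own y = -70 mm, 48 mm above the table. Pressed to 0.42 rad it is about 34 mm above the table (4 mm above the channel floor, so below the holder's top) at own y about -67 mm
- spare: spare green coupon holder, flat, 70 x 44 x 9 mm, lying on the table on the robot's side of the stage; bystander. Origin: centre of its underside
- pen: black marker pen, 119 mm long, 14 mm thick, lying on the table beyond the press bar, roughly parallel to it; bystander. Origin: under its middle, on the table
- vial: small amber jar, 30 mm across, 45 mm tall, standing on the robot's side of the stage; bystander. Origin: centre of its underside
- bulb: red pipette bulb, 46 mm across, 85 mm tall, standing on the table past the white reader block; bystander. Origin: centre of its underside
- beaker: clear beaker, 72 mm across, 95 mm tall; bystander at the far right. Origin: centre of its underside
- flask: conical flask, 80 mm across, 120 mm tall; bystander on the right. Origin: centre of its underside
- wash: white wash bottle with blue cap, 60 mm across, 120 mm tall; bystander at the far left. Origin: centre of its underside
There are look-alikes about, which are no part of the job. Of the things that look like the holder, the middle-sized one is meant.

How it is judged:
By the outcome, as a careful person would: the job done as asked, in the order asked, and still so for the second after the job is handed in, with the robot touching nothing.
It also fails if it takes over 42 s, if anything falls off the work surface, if the arm or the gripper's body presses on something with over 40 N, if the wrist force passes 120 N, or if a joint passes its speed limit or range.

### The arm

A 6-joint arm with a two-finger parallel gripper is mounted at the origin on the work surface. World frame = base frame: x ahead of the robot, y to its left, z up, the work surface at z = 0. Lengths are in mm, angles in degrees, forces in N, time in s.
With the tool pointing down it reaches from about 300 to 850 mm from the base axis. Payload 4.2 kg.
Tool frame: the origin (TCP) lies between the finger pads; the fingertips stand 22 mm ahead of it and the grasp point (between the pads) lies 3 mm ahead of it; z points along the fingers, y is the direction in which the jaws open and shut (so a half turn about z gives the same grasp; the last joint's range is limited). The gripper opens to 91 mm and grips with 3 to 60 N. Pads are 32 mm wide; open, the fingers measure 118 mm over their backs; the gripper's body (76 mm by 178 mm) begins 60 mm behind the grasp point.
Start: joints at [-66.234, 18.312, 89.639, -0, 72.044, -1.146], TCP at [242.211, -521.512, 235.976] pointing down, gripper open.
Joint ranges: [-177.97, 177.97], [-48.28, 115.42], [12.27, 149.76], [-77.06, 257.06], [2.81, 150.46], [-146.56, 146.56]. Speed limits (degrees/s): [147.25, 147.25, 180, 180, 180, 180].

### API

Orientations are given as [roll, pitch, yaw] about the fixed x, y, z axes, in that order (R = Rz(yaw) Ry(pitch) Rx(roll)).
In Python, from workcell import telemetry, cams, env gives the robot as it stands.
- The arm moves only by the shell command python3 -m inch 'ROWS' [FORCE]. ROWS is JSON, a list of rows, each an object of numbers: "x", "y", "z": the shift along the tool's x, y, z in cm; "yaw": the turn about the tool's z in units of 5 degrees (1.0 is 5 degrees); "gripper": the gripper's target within -1 to 1 (fully open at 1, half-way at 0, shut at -1). A call has 1 to 12 rows; each row shifts and turns the commanded pose from where the row before left it, along the tool's axes as they then stand; what a row does not reach is not made up. A row lasts 1/12 s, in which the tool goes at most 41.7 mm and 7.16 degrees, less where a joint would pass 70% of its speed; a pose out of reach is approached as far as the arm can. A call is refused whole if a number of a shift passes 4.17 or a number of a turn 1, either way. A call with a gripper value outside its range is refused whole. The fingers move at their own pace and stop on an object; FORCE is the grip in N (left out, the last holds). Time passes only in rows, so rows that do not move let the fingers close. It gives the time, the measured TCP pose, the force and the opening at its end, in the units of the state.
- telemetry.state(): the state, without advancing time (a new reading comes with each control period).
- cams.grab_frame(name): name is "side" or "top" or "wrist"; returns a dict with "pixels" (420x560x3 uint8, red, green, blue), "mtx" (3x3 intrinsics, pixels), "distortion" ([k1, k2, p1, p2, k3] as OpenCV has them; the pictures are not rectified), "rvec" (rotation vector, rad) and "tvec" (3), from world to camera coordinates, as OpenCV has them. Camera axes: x right, y down, z forward; pixel columns grow to the right and rows downward; lengths in mm; the calibration is good to about 2 mm. A picture is of the moment at which its call begins. There is no depth.
- env.job_done(): hands the job in, once; it reports no verdict.
The state is a dict: "time_s": time; "qpos": joint angles; "qvel": joint speeds; "effort": joint torques, N m; "ee_pos": TCP position; "ee_rot": TCP orientation; "force": force on the tool from outside, world axes, zero at the start; "torque": the same for the moment, N m; "gripper_width": finger opening in mm.
Only numpy, scipy, OpenCV 4.12 (cv2) and the standard library are available. Lean on these libraries where they do the work, as an engineer would, in place of code of your own. Each camera call takes 0.05 s, during which the arm holds its last target. There are 200 camera calls.

## Working session

There is one attempt and no reset: what is moved stays moved. The work goes in short steps, Python scripts to look and compute and a shell command to move; the robot and the scene stay as the last step left them, time stands still between calls to the robot, and variables do not carry over. Pictures are saved under pics/ and viewed, about 8 in all and at most 12, crops included, and the job is handed in when it is done.

```bash
mkdir -p pics; ls
cat > h.py <<'E'
import numpy as np, cv2
from workcell import telemetry, cams, env
def grab(n,save):
    f=cams.grab_frame(n); np.savez('pics/'+save+'.npz',**{k:np.array(v) for k,v in f.items()})
    cv2.imwrite('pics/'+save+'.png',f['pixels'][:,:,::-1]); return f
def load(s): return dict(np.load('pics/'+s+'.npz'))
def ray(f,uv):
    p=cv2.undistortPoints(np.array(uv,float).reshape(-1,1,2),f['mtx'],f['distortion']).reshape(-1,2)
    R,_=cv2.Rodrigues(f['rvec']); t=np.array(f['tvec']).reshape(3)
    return -R.T@t, np.c_[p,np.ones(len(p))]@R
def plane(f,uv,z):
    c,d=ray(f,uv); return c+d*((z-c[2])/d[:,2])[:,None]
def proj(f,P): return cv2.projectPoints(np.array(P,float).reshape(-1,1,3),f['rvec'],f['tvec'],f['mtx'],f['distortion'])[0].reshape(-1,2)
E
python3 - <<'E'
from h import *
a=grab('top','top0');b=grab('side','side0')
for f in(a,b):print(ray(f,[[280,210]]))
print(telemetry.state())
E
```

```text
pics
(array([ 455.48559046,  -19.83451863, 1103.74031492]), array([[ 1.14526083e-01, -2.29425471e-04, -9.93480090e-01]]))
(array([-134.83714422,  790.64139063,  818.01677681]), array([[ 0.49938854, -0.63721014, -0.58711888]]))
{'time_s': 0.1, 'qpos': array([-6.62327171e+01,  1.83475284e+01,  8.96980331e+01,  9.67452495e-04,
        7.20437853e+01, -1.14687713e+00]), 'qvel': array([-0.00439512, -0.14797784, -0.21078832, -0.0685083 , -0.11779057,
       -0.08334189]), 'effort': array([-2.92833902e-04, -4.13334560e+01, -2.32509595e+01,  7.28227082e-02,
        4.22252517e-02, -5.34046058e-05]), 'ee_pos': array([ 242.05754306, -521.12091163,  235.21820427]), 'ee_rot': array([-1.79910689e+02, -2.70799546e-03,  2.49138589e+01]), 'force': array([ 0.172164  , -0.26930728,  0.34288196]), 'torque': array([-0.0105433 , -0.05234038, -0.02621632]), 'gripper_width': 91.3883368250438}
```

View pics/top0.png

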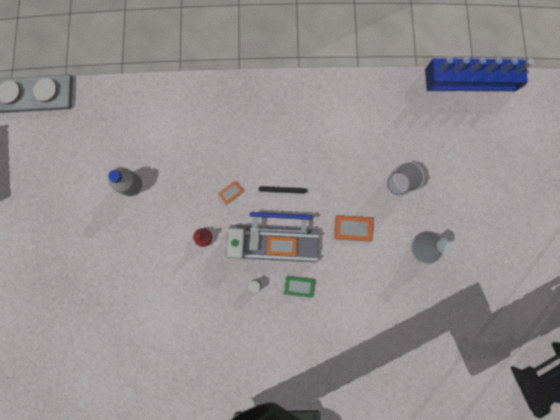

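View pics/side0.png

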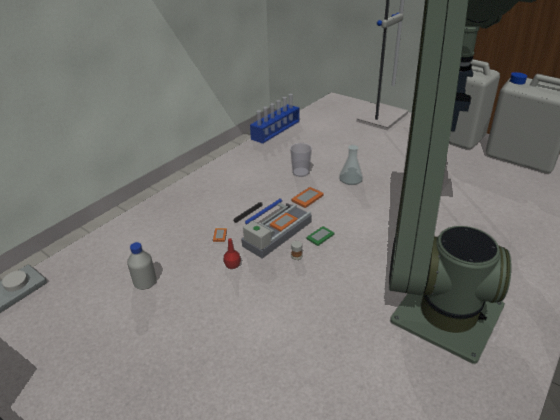

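The top view shows the stage around (275,243), with its white block on the left. Stage +x is therefore about world +y, and the bar lies on the far side (world +x).

Things that look like the holder:
- the small orange one at (231,192)
- the orange one in the channel at (282,246)
- the large orange one at (354,228)
- the green spare at (300,287)

I choose the middle-sized orange one, in the channel.

```bash
cat > m.py <<'E'
from h import *
def comps(f,lo,hi,minA=20):
    hsv=cv2.cvtColor(f['pixels'],cv2.COLOR_RGB2HSV); m=cv2.inRange(hsv,np.array(lo),np.array(hi))
    cs,_=cv2.findContours(m,cv2.RETR_EXTERNAL,cv2.CHAIN_APPROX_NONE)
    return [c.reshape(-1,2) for c in cs if cv2.contourArea(c)>minA]
def rect(f,c,z):
    P=plane(f,c,z)[:,:2].astype(np.float32); return cv2.minAreaRect(P)
E
python3 - <<'E'
from m import *
f=load('top0')
for c in comps(f,(5,150,100),(20,255,255)): print('or',c.mean(0).round(),rect(f,c,39 if abs(c.mean(0)[0]-282)<10 and c.mean(0)[1]>235 else 9))
for c in comps(f,(105,120,70),(130,255,255)): print('bl',c.mean(0).round(),rect(f,c,46))
for c in comps(f,(40,100,50),(85,255,255),5): print('gr',c.mean(0).round(),rect(f,c,9))
x0,y0,x1,y1=205,180,345,285
cv2.imwrite('pics/crop0.png',cv2.resize(f['pixels'][y0:y1,x0:x1,::-1],None,fx=5.6,fy=5.6,interpolation=cv2.INTER_CUBIC))
E
```

```text
or [282. 246.] ((494.7763977050781, -21.607036590576172), (63.11237335205078, 39.64856719970703), 88.50281524658203)
or [354. 228.] ((534.1719970703125, -196.67501831054688), (85.65203857421875, 51.85445022583008), 84.99662017822266)
bl [281. 215.] ((564.7886352539062, -22.102981567382812), (140.46485900878906, 8.145912170410156), 85.92105865478516)
bl [114. 176.] ((668.6406860351562, 374.7702331542969), (25.123153686523438, 24.293357849121094), 88.32987976074219)
bl [477.  73.] ((907.6148681640625, -520.7542114257812), (259.0159606933594, 81.61573791503906), 89.48407745361328)
gr [299. 286.] ((397.8648986816406, -61.964237213134766), (63.88777542114258, 37.92450714111328), 81.49459075927734)
gr [234. 242.] ((505.6573181152344, 91.0494155883789), (10.259269714355469, 10.166810989379883), 44.004249572753906)
```

View pics/crop0.png

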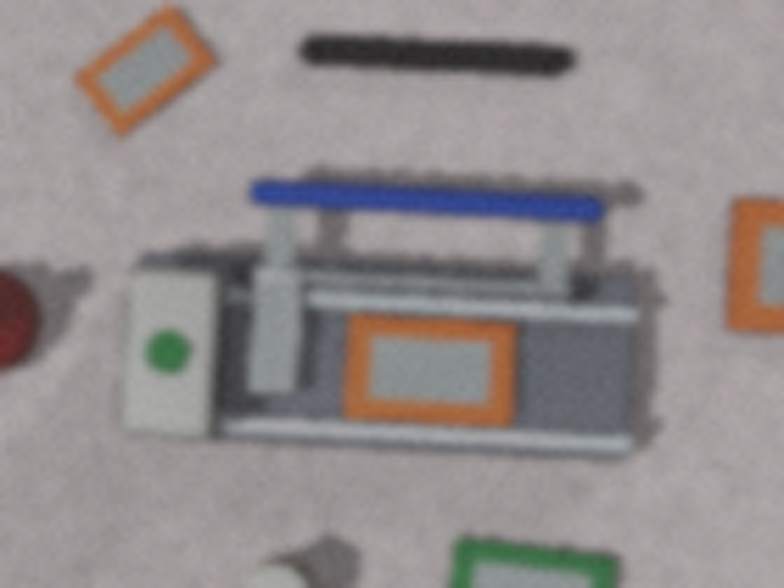

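The crop confirms it: the mid-sized orange holder sits in the channel at crop (430,370), short of the steel foot at (275,370). The bar runs from (252,190) to (603,210). I estimate the stage at yaw ≈87° with its origin ≈(497,21), which puts the holder at own x ≈-43, y ≈0. That is consistent.

Next I turn the tool so tool x follows stage x, then go above the spot behind the holder.

```bash
python3 -m inch '[{"yaw":-1,"gripper":0.19},{"yaw":-1},{"yaw":-1},{"yaw":-1},{"yaw":-1},{"yaw":-1},{"yaw":-1},{"yaw":-1},{"yaw":-1},{"yaw":-1},{"yaw":-1},{"yaw":-1}]'
python3 -m inch '[{"yaw":-0.4,"x":3.5,"y":2},{"x":3.5,"y":2},{"x":3.5,"y":2},{"x":3.5,"y":2},{"x":3.5,"y":2},{"x":3.5,"y":2},{"x":3.5,"y":2},{"x":3.5,"y":2},{"x":3.5,"y":2},{"x":3.5,"y":2},{"x":3.5,"y":2},{"x":3.5,"y":2}]'
python3 -m inch '[{"x":2,"y":1},{"x":1.5,"y":1},{},{}]'
python3 - <<'E'
from h import *
f=grab('wrist','w0'); s=telemetry.state(); print(s['ee_pos'],s['ee_rot'],s['gripper_width']); print(ray(f,[[280,210]]))
E
```

```text
[ 242.0461913  -521.20700264  235.34000565] [-1.79927293e+02 -3.25116244e-05  2.49111294e+01] 91.29216081706276
(array([ 315.89860578, -487.50728323,  385.30459181]), array([[-0.26389861, -0.11024586, -0.95828198]]))invalid input
invalid input
invalid input
```

View pics/w0.png

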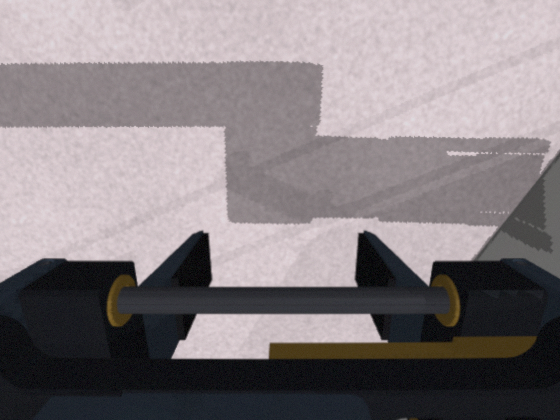

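The moves were refused as "invalid input", and the wrist picture only shows bare table and the fingers. Every row may need all its keys, so I'll try that.

```bash
python3 -m inch '[{"x":0,"y":0,"z":0,"yaw":-1,"gripper":0.19}]'
```

```text
time_s: 0.23
ee_pos: [242.1, -521.3, 235.5]
ee_rot: [-179.9, -0.0, 30.0]
force: [0.9, -0.9, -0.2]
gripper_width: 87.3
```

```bash
python3 -m inch '[{"x":0,"y":0,"z":0,"yaw":-1,"gripper":0.19},{"x":0,"y":0,"z":0,"yaw":-1,"gripper":0.19},{"x":0,"y":0,"z":0,"yaw":-1,"gripper":0.19},{"x":0,"y":0,"z":0,"yaw":-1,"gripper":0.19},{"x":0,"y":0,"z":0,"yaw":-1,"gripper":0.19},{"x":0,"y":0,"z":0,"yaw":-1,"gripper":0.19},{"x":0,"y":0,"z":0,"yaw":-1,"gripper":0.19},{"x":0,"y":0,"z":0,"yaw":-1,"gripper":0.19},{"x":0,"y":0,"z":0,"yaw":-1,"gripper":0.19},{"x":0,"y":0,"z":0,"yaw":-1,"gripper":0.19},{"x":0,"y":0,"z":0,"yaw":-1,"gripper":0.19},{"x":0,"y":0,"z":0,"yaw":-0.4,"gripper":0.19}]'
python3 -m inch '[{"x":3.5,"y":2,"z":0,"yaw":0,"gripper":0.19},{"x":3.5,"y":2,"z":0,"yaw":0,"gripper":0.19},{"x":3.5,"y":2,"z":0,"yaw":0,"gripper":0.19},{"x":3.5,"y":2,"z":0,"yaw":0,"gripper":0.19},{"x":3.5,"y":2,"z":0,"yaw":0,"gripper":0.19},{"x":3.5,"y":2,"z":0,"yaw":0,"gripper":0.19},{"x":3.5,"y":2,"z":0,"yaw":0,"gripper":0.19},{"x":3.5,"y":2,"z":0,"yaw":0,"gripper":0.19},{"x":3.5,"y":2,"z":0,"yaw":0,"gripper":0.19},{"x":3.5,"y":2,"z":0,"yaw":0,"gripper":0.19},{"x":3.5,"y":2,"z":0,"yaw":0,"gripper":0.19},{"x":3.5,"y":2,"z":0,"yaw":0,"gripper":0.19}]'
python3 -m inch '[{"x":2,"y":1,"z":0,"yaw":0,"gripper":0.19},{"x":1.5,"y":1,"z":0,"yaw":0,"gripper":0.19},{"x":0,"y":0,"z":0,"yaw":0,"gripper":0.19},{"x":0,"y":0,"z":0,"yaw":0,"gripper":0.19}]'
python3 - <<'E'
from h import *
f=grab('wrist','w1'); s=telemetry.state(); print(s['ee_pos'],s['ee_rot'],s['gripper_width']); print(ray(f,[[280,210]]))
E
```

```text
time_s: 1.23
ee_pos: [242.1, -521.3, 235.6]
ee_rot: [-180.0, -0.0, 87.1]
force: [-0.1, 0.6, -0.0]
gripper_width: 54.4
time_s: 2.23
ee_pos: [505.0, -113.1, 235.9]
ee_rot: [-180.0, 0.0, 86.9]
force: [0.5, -0.7, 0.6]
gripper_width: 54.3
time_s: 2.57
ee_pos: [526.3, -80.7, 235.5]
ee_rot: [-179.9, 0.0, 87.0]
force: [-0.5, -0.8, 0.5]
gripper_width: 54.4
[525.84137423 -81.39776073 235.56097203] [-1.79927107e+02  3.24393749e-02  8.69486404e+01] 54.49941292801395
(array([5.30749423e+02, 1.08773864e-01, 3.85541246e+02]), array([[-0.02590154, -0.28584599, -0.95797816]]))
```

View pics/w1.png

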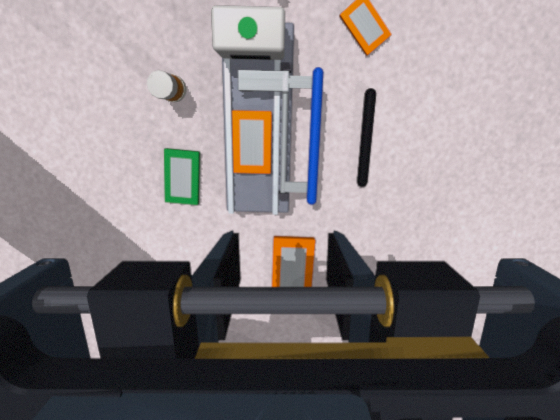

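The wrist view shows the stage upright. The holder is at (252,142), the bar runs (318,70)–(312,203), the foot is at (262,80), the pen at (366,138), the vial at (165,86) and the block at (248,28). I'll measure from this view.

Run:
```python
from m import *
f=load('w1')
def show(n,c,z):
    r=rect(f,c,z); print(n,c.mean(0).round(),np.round(r[0],1),np.round(r[1],1),round(r[2],1))
for c in comps(f,(5,150,100),(20,255,255),60):
    m=c.mean(0); show('or',c,39 if m[0]<270 else 9)
for c in comps(f,(105,120,70),(130,255,255),100):
    show('bl',c,46)
    P=plane(f,c,42)[:,:2].astype(np.float32); print(cv2.fitLine(P,2,0,.01,.01).ravel(), cv2.minAreaRect(P))
# rails outer edges, block corners (hand pixels)
print('rails z36 L',plane(f,[[228,60],[230,211]],36)[:,:2].round(1).tolist(),'R',plane(f,[[276,60],[276,211]],36)[:,:2].round(1).tolist())
print('block bottom edge z75',plane(f,[[215,54],[282,52]],75)[:,:2].round(1).tolist())
print('holder corners z39',plane(f,[[236,175],[271,174]],39)[:,:2].round(1).tolist())
x=f['pixels'][0:230,200:420,::-1]; cv2.imwrite('pics/crop1.png',cv2.resize(x,None,fx=2.6,fy=2.6,interpolation=cv2.INTER_CUBIC))
```

```text
or [389. 306.] [ 672.8 -268.3] [ 9.9 63.2] 1.3
or [293. 259.] [ 534.  -188.8] [77.2 56.3] 84.6
or [251. 141.] [493.4 -21.8] [69.7 43.9] 85.2
or [365.  25.] [627.4  98.3] [34. 53.] 36.6
bl [314. 136.] [564.  -21.8] [146.  11.] 85.7
[ 7.6150492e-02  9.9709636e-01  5.6462836e+02 -1.9127291e+01] ((564.39892578125, -22.032852172851562), (147.7130889892578, 11.140280723571777), 85.73592376708984)
rails z36 L [[475.2, 65.4], [460.1, -102.3]] R [[526.3, 62.6], [516.3, -105.2]]
block bottom edge z75 [[469.7, 63.9], [532.8, 62.2]]
holder corners z39 [[472.3, -57.9], [513.3, -58.8]]
```

Bar and holder agree on a yaw of about 85.7° and an origin of about (497.4, 23.2). The holder measures 69.7x43.9 mm, as described, and its rear edge is at own x ≈-80. I trim the yaw and lateral position, then go down to just above the bar.

```bash
python3 -m inch '[{"x":0,"y":-0.28,"z":0,"yaw":0.26,"gripper":0.19},{"x":0,"y":0,"z":3,"yaw":0,"gripper":0.19},{"x":0,"y":0,"z":3,"yaw":0,"gripper":0.19},{"x":0,"y":0,"z":3,"yaw":0,"gripper":0.19},{"x":0,"y":0,"z":3,"yaw":0,"gripper":0.19},{"x":0,"y":0,"z":3,"yaw":0,"gripper":0.19},{"x":0,"y":0,"z":0.8,"yaw":0,"gripper":0.19},{"x":0,"y":0,"z":0,"yaw":0,"gripper":0.19},{"x":0,"y":0,"z":0,"yaw":0,"gripper":0.19}]'
python3 - <<'E'
from h import *
w=grab('wrist','w2')['pixels'][:,:,::-1]; s=grab('side','s2')['pixels'][:,:,::-1]
s=cv2.resize(s[180:270,210:330],(560,420),interpolation=cv2.INTER_CUBIC)
cv2.imwrite('pics/c2.png',cv2.resize(np.hstack([w,s]),(800,300),interpolation=cv2.INTER_AREA))
E
```

```text
time_s: 3.37
ee_pos: [523.9, -81.8, 78.8]
ee_rot: [179.9, 0.0, 85.5]
force: [0.0, 0.4, -0.3]
gripper_width: 54.0
```

View pics/c2.png

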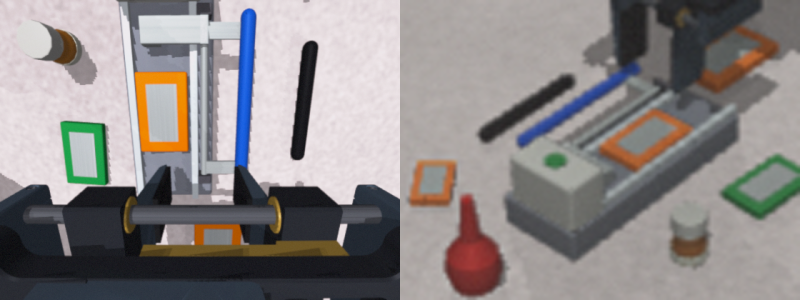

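The left fingertip (165,170) is over the channel behind the holder, and the right one (238,172) is over the bar. Now I press down.

```bash
python3 -m inch '[{"x":0,"y":0,"z":0.6,"yaw":0,"gripper":0.19},{"x":0,"y":0,"z":0.4,"yaw":0,"gripper":0.19},{"x":0,"y":0,"z":0.4,"yaw":0,"gripper":0.19},{"x":0,"y":0,"z":0.3,"yaw":0,"gripper":0.19},{"x":0,"y":0,"z":0,"yaw":0,"gripper":0.19},{"x":0,"y":0,"z":0,"yaw":0,"gripper":0.19}]'
python3 -m inch '[{"x":0,"y":0,"z":0.3,"yaw":0,"gripper":0.19},{"x":0,"y":0,"z":0.3,"yaw":0,"gripper":0.19},{"x":0,"y":0,"z":0,"yaw":0,"gripper":0.19},{"x":0,"y":0,"z":0,"yaw":0,"gripper":0.19}]'
python3 - <<'E'
from h import *
w=grab('wrist','w3')['pixels'][:,:,::-1]; s=grab('side','s3')['pixels'][:,:,::-1]
print(telemetry.state()['ee_pos'],telemetry.state()['force'])
s=cv2.resize(s[180:270,210:330],(560,420),interpolation=cv2.INTER_CUBIC)
cv2.imwrite('pics/c3.png',cv2.resize(np.hstack([w,s]),(800,300),interpolation=cv2.INTER_AREA))
E
```

```text
time_s: 3.97
ee_pos: [524.1, -81.1, 61.2]
ee_rot: [179.9, 0.0, 85.6]
force: [1.4, -1.2, 2.9]
gripper_width: 54.2
time_s: 4.3
ee_pos: [523.4, -81.0, 54.8]
ee_rot: [-180.0, 0.0, 85.6]
force: [0.5, -0.3, 3.8]
gripper_width: 54.1
[523.46863572 -81.02799486  54.96487364] [-0.79742193 -0.65443987  4.38688132]
```

View pics/c3.png

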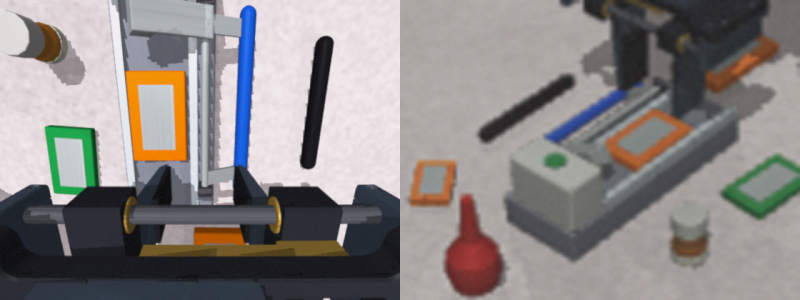

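The bar is down (Fz ≈4.2 N, tip at z ≈33), the foot is visibly raised at (165,20), and the holder at (157,115) has not moved. Now I push along tool x; about 58 mm is expected.

```bash
python3 -m inch '[{"x":0.4,"y":0,"z":0,"yaw":0,"gripper":0.19},{"x":0.4,"y":0,"z":0,"yaw":0,"gripper":0.19},{"x":0.4,"y":0,"z":0,"yaw":0,"gripper":0.19},{"x":0.4,"y":0,"z":0,"yaw":0,"gripper":0.19},{"x":0.4,"y":0,"z":0,"yaw":0,"gripper":0.19},{"x":0.4,"y":0,"z":0,"yaw":0,"gripper":0.19},{"x":0,"y":0,"z":0,"yaw":0,"gripper":0.19}]'
python3 -m inch '[{"x":0.4,"y":0,"z":0,"yaw":0,"gripper":0.19},{"x":0.4,"y":0,"z":0,"yaw":0,"gripper":0.19},{"x":0.4,"y":0,"z":0,"yaw":0,"gripper":0.19},{"x":0.4,"y":0,"z":0,"yaw":0,"gripper":0.19},{"x":0.4,"y":0,"z":0,"yaw":0,"gripper":0.19},{"x":0.4,"y":0,"z":0,"yaw":0,"gripper":0.19},{"x":0.2,"y":0,"z":0,"yaw":0,"gripper":0.19},{"x":0,"y":0,"z":0,"yaw":0,"gripper":0.19}]'
python3 - <<'E'
from h import *
w=grab('wrist','w4')['pixels'][:,:,::-1]; s=grab('side','s4')['pixels'][:,:,::-1]
print(telemetry.state()['ee_pos'],telemetry.state()['force'])
s=cv2.resize(s[180:270,210:330],(560,420),interpolation=cv2.INTER_CUBIC)
cv2.imwrite('pics/c4.png',cv2.resize(np.hstack([w,s]),(800,300),interpolation=cv2.INTER_AREA))
E
```

```text
time_s: 4.98
ee_pos: [525.3, -56.3, 55.0]
ee_rot: [-180.0, -0.0, 85.7]
force: [-0.7, -1.9, 5.4]
gripper_width: 53.9
time_s: 5.65
ee_pos: [527.3, -30.7, 55.0]
ee_rot: [-180.0, 0.0, 85.6]
force: [-0.6, -2.7, 4.1]
gripper_width: 54.0
[527.29116194 -30.70929359  54.94421976] [-0.56129794 -1.21597287  5.27893167]
```

View pics/c4.png

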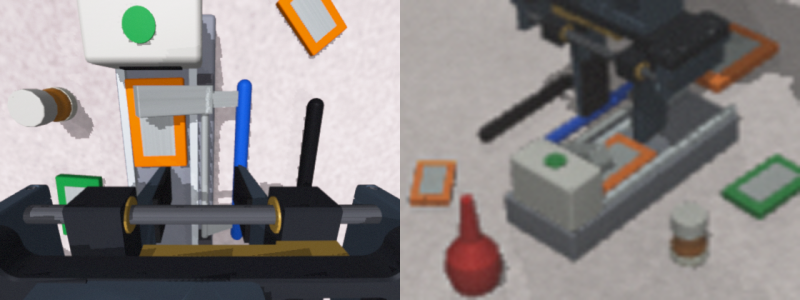

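The holder is now under the raised foot. Its front edge at (155,80) is still about 8 mm from the block face, so I continue slowly and watch the force.

```bash
python3 -m inch '[{"x":0.25,"y":0,"z":0,"yaw":0,"gripper":0.19},{"x":0.25,"y":0,"z":0,"yaw":0,"gripper":0.19},{"x":0,"y":0,"z":0,"yaw":0,"gripper":0.19}]'
for i in 1 ; do python3 -m inch '[{"x":0.15,"y":0,"z":0,"yaw":0,"gripper":0.19},{"x":0,"y":0,"z":0,"yaw":0,"gripper":0.19},{"x":0,"y":0,"z":0,"yaw":0,"gripper":0.19}]'; done
python3 -m inch '[{"x":0.1,"y":0,"z":0,"yaw":0,"gripper":0.19},{"x":0,"y":0,"z":0,"yaw":0,"gripper":0.19},{"x":0,"y":0,"z":0,"yaw":0,"gripper":0.19}]'
```

```text
time_s: 6.0
ee_pos: [527.7, -26.0, 54.9]
ee_rot: [-180.0, 0.0, 85.6]
force: [-0.7, -2.5, 4.0]
gripper_width: 54.2
time_s: 6.25
ee_pos: [527.8, -24.7, 54.9]
ee_rot: [-180.0, 0.0, 85.6]
force: [-0.7, -4.4, 5.3]
gripper_width: 54.1
time_s: 6.5
ee_pos: [527.8, -24.3, 54.9]
ee_rot: [-180.0, 0.1, 85.7]
force: [-1.3, -5.1, 5.6]
gripper_width: 54.6
```

```bash
python3 -m inch '[{"x":0.1,"y":0,"z":0,"yaw":0,"gripper":0.19},{"x":0,"y":0,"z":0,"yaw":0,"gripper":0.19},{"x":0,"y":0,"z":0,"yaw":0,"gripper":0.19}]'
python3 -m inch '[{"x":0.1,"y":0,"z":0,"yaw":0,"gripper":0.19},{"x":0,"y":0,"z":0,"yaw":0,"gripper":0.19},{"x":0,"y":0,"z":0,"yaw":0,"gripper":0.19}]'
python3 - <<'E'
from h import *
w=grab('wrist','w5')['pixels'][:,:,::-1]; s=grab('side','s5')['pixels'][:,:,::-1]
print(telemetry.state()['ee_pos'],telemetry.state()['force'])
w=cv2.resize(w[50:290,100:420],(560,420),interpolation=cv2.INTER_CUBIC)
s=cv2.resize(s[180:270,210:330],(560,420),interpolation=cv2.INTER_CUBIC)
cv2.imwrite('pics/c5.png',cv2.resize(np.hstack([w,s]),(800,300),interpolation=cv2.INTER_AREA))
E
```

```text
time_s: 6.75
ee_pos: [527.7, -24.0, 55.0]
ee_rot: [-180.0, 0.2, 85.7]
force: [-0.4, -8.9, 6.0]
gripper_width: 54.4
time_s: 7.0
ee_pos: [527.7, -23.8, 55.0]
ee_rot: [-180.0, 0.2, 85.8]
force: [-1.4, -11.5, 6.2]
gripper_width: 54.1
[527.67636306 -23.81993363  54.94740325] [ -1.42160864 -10.83690952   5.57265941]
```

View pics/c5.png

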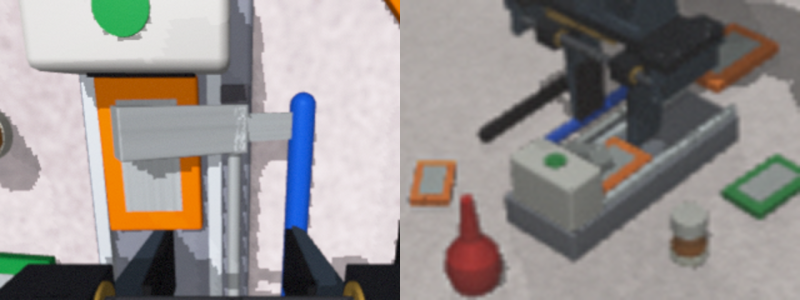

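It is against a hard stop: force along the channel rose to 11 N with no further travel. The finger front is at own x ≈-28.6, where home would be -28, and the picture shows the holder's front edge meeting the block. I back off 8 mm with the bar still pressed, let the bar up gently, then rise clear.

```bash
python3 -m inch '[{"x":-0.3,"y":0,"z":0,"yaw":0,"gripper":0.19},{"x":-0.3,"y":0,"z":0,"yaw":0,"gripper":0.19},{"x":-0.3,"y":0,"z":0,"yaw":0,"gripper":0.19},{"x":0,"y":0,"z":0,"yaw":0,"gripper":0.19},{"x":0,"y":0,"z":-0.3,"yaw":0,"gripper":0.19},{"x":0,"y":0,"z":-0.3,"yaw":0,"gripper":0.19},{"x":0,"y":0,"z":-0.3,"yaw":0,"gripper":0.19},{"x":0,"y":0,"z":-0.3,"yaw":0,"gripper":0.19},{"x":0,"y":0,"z":-0.4,"yaw":0,"gripper":0.19},{"x":0,"y":0,"z":-0.6,"yaw":0,"gripper":0.19},{"x":0,"y":0,"z":-1,"yaw":0,"gripper":0.19},{"x":0,"y":0,"z":-2,"yaw":0,"gripper":0.19}]'
python3 -m inch '[{"x":-1,"y":0,"z":-3,"yaw":0,"gripper":0.19},{"x":-2,"y":0,"z":-3,"yaw":0,"gripper":0.19},{"x":-2,"y":0,"z":-3,"yaw":0,"gripper":0.19},{"x":-1,"y":0,"z":-2,"yaw":0,"gripper":0.19},{"x":0,"y":0,"z":0,"yaw":0,"gripper":0.19},{"x":0,"y":0,"z":0,"yaw":0,"gripper":0.19},{"x":0,"y":0,"z":0,"yaw":0,"gripper":0.19}]'
python3 - <<'E'
from m import *
f=grab('wrist','w6'); w=f['pixels'][:,:,::-1]; s=grab('side','s6')['pixels'][:,:,::-1]
o=np.array([497.4,23.2]);a=np.radians(85.7);u=np.array([np.cos(a),np.sin(a)]);v=np.array([-u[1],u[0]])
hsv=cv2.cvtColor(f['pixels'],cv2.COLOR_RGB2HSV)
for c in comps(f,(5,150,100),(20,255,255),20):
    P=plane(f,c,39)[:,:2]-o; print('or',c.mean(0).round(),'x',(P@u).min().round(1),(P@u).max().round(1),'y',(P@v).min().round(1),(P@v).max().round(1))
for c in comps(f,(105,120,70),(130,255,255),100): print('bar',rect(f,c,42))
w=cv2.resize(w[0:240,120:440],(560,420),interpolation=cv2.INTER_CUBIC)
s=cv2.resize(s[180:270,210:330],(560,420),interpolation=cv2.INTER_CUBIC)
cv2.imwrite('pics/c6.png',cv2.resize(np.hstack([w,s]),(800,300),interpolation=cv2.INTER_AREA))
E
```

```text
time_s: 8.1
ee_pos: [525.9, -30.7, 106.2]
ee_rot: [-179.7, 0.0, 85.6]
force: [0.3, -0.4, -0.3]
gripper_width: 54.2
time_s: 8.68
ee_pos: [522.0, -90.2, 216.4]
ee_rot: [-179.9, -0.0, 85.6]
force: [0.2, 0.5, -0.2]
gripper_width: 54.3
or [389. 315.] x -284.3 -254.2 y -173.2 -164.9
or [175. 313.] x -280.8 -253.8 y 102.3 108.1
or [388. 290.] x -248.4 -215.8 y -169.8 -157.2
or [298. 258.] x -226.6 -158.8 y -76.9 -25.3
or [247.  83.] x -28.2 41.8 y -20.8 23.3
or [372.  16.] x 47.9 80.4 y -142.4 -91.5
bar ((563.28662109375, -21.42493438720703), (145.095703125, 11.024480819702148), 85.60952758789062)
```

View pics/c6.png

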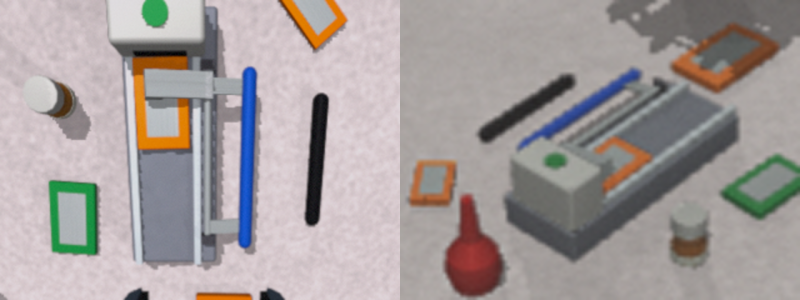

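The holder spans own x -28.2 to 41.8 (home is -28 to 42). The bar is back up, the foot rests on the holder, the bystanders are in place and the robot is clear with zero force. I'm handing in.

```bash
python3 -c "from workcell import env; print(env.job_done())"
```

```text
the job is handed in; nothing more can be done
None
```

The orange holder is home against the white reader block with the clip's foot down on it, and I handed the job in at about 9 s of the 42 s limit. No verdict was reported.

- **What I did:** One fingertip pressed the blue bar down to about 33 mm above the table (about 4–5 N) and kept it there. The other pushed the holder along the channel under the raised foot. I backed off 8 mm with the bar still down, let the bar up slowly, then rose clear.
- **Home position:** At the end of the push the force along the channel rose to about 11 N with almost no further travel. From the last wrist picture the holder spans stage x -28.2 to +41.8 mm, where fully home is -28 to +42. That measurement is good to about 2 mm.
- **Clamp and clearance:** The same picture shows the bar back up and the foot resting on the holder. The clip angle itself cannot be read, so the clamp is judged by eye. The tool force is about zero, and the bystanders in view look unmoved.
- **Unclear or wrong:** A thin dark strip shows at the block's foot in the last picture. I took it for shadow, because the hard stop and the measured position both say the holder is home. The first three move calls were refused because every row needs all its keys; nothing moved.

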